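# Bar a heavy screwing fixture back up onto its docking rails

## Robot

A 7-joint arm with a two-finger parallel gripper is mounted at the origin on a cart in front of the work surface, level with it; the furniture and walls round the work are solid. World frame = base frame: x ahead of the robot, y to its left, z up, the work surface at z = 0. Lengths are in mm, angles in rad, forces in N, time in s.
With the tool pointing down it reaches from about 400 to 875 mm from the base axis. Payload 4.4 kg.
Tool frame: the origin (TCP) lies at the very end of the fingers, on their centre line; the grasp point (between the pads) lies 19 mm behind it; z points along the fingers, y is the line along which they close (so a half turn about z gives the same grasp; the last joint's range is limited). The gripper opens to 85 mm and grips with 20 to 120 N. Pads are 22 mm wide; open, the fingers measure 114 mm over their backs; the gripper's body (76 mm by 85 mm) begins 54 mm behind the grasp point. The pads swing forward as they close: fully open they stand 13 mm farther back than shut.
Start: joints at [1.238, 0.628, 0.038, 1.517, -0.027, 0.996, -0.02], TCP at [171.397, -627.009, 231.313] pointing down, gripper open.
Joint ranges: [-3.06, 3.06], [-0.37, 2.12], [-1.25, 1.32], [0.18, 2.47], [-1.1, 4.24], [0.23, 1.98], [-2.94, 2.94]. Speed limits (rad/s): [2.57, 2.57, 3.14, 3.14, 3.14, 3.14, 3.14].

## Interface

Orientations are given as [roll, pitch, yaw] about the fixed x, y, z axes, in that order (R = Rz(yaw) Ry(pitch) Rx(roll)).
In Python, from cell import read_state, get_image, camera_params, finish_job gives the robot as it stands.
- The arm moves only by the tool arm_command, never from a script. Its argument "deltas" is a list of rows, each an object of numbers: "dx", "dy", "dz": the shift along the world's x, y, z in m; "yaw": the turn about the world's z in degrees; "jaw": the opening, from 0 (shut) to 1 (fully open). A call has 1 to 20 rows; each row is the pose to reach, as a shift and turn from the pose commanded when the call began; what a row does not reach only later rows make up. A row lasts 1/10 s, in which the tool goes at most 50 mm and 8.59 degrees, less where a joint would pass 70% of its speed; a pose out of reach is approached as far as the arm can. A call with a gripper value outside its range is refused whole. The fingers move at their own pace and stop on an object; the grip force is fixed at half the most. Time passes only in rows, so rows that repeat a pose let the fingers close. It gives the time, the measured TCP pose, the force, the opening and the grip force at its end, in the units of the state.
- read_state(): the state, without advancing time (a new reading comes with each control period).
- get_image(name): name is "scene" or "top"; returns (picture, depth): 400x640x3 uint8, red, green, blue; 400x640 float32, mm along the optical axis (not along the pixel's ray), 0 where there is no reading.
- camera_params(name): a dict with "camera_matrix" (3x3 intrinsics, pixels), "extrinsics" (4x4, takes a point from camera to world coordinates). Camera axes: x right, y down, z forward; pixel columns grow to the right and rows downward; lengths in mm; the calibration is good to about 2 mm. A picture is of the moment at which its call begins. camera_params takes no time and is no camera call.
- finish_job(): hands the job in; it is judged then, once.
The state is a dict: "clock": time; "qpos": joint angles; "qd": joint speeds; "tau": joint torques, N m; "eef_pos": TCP position; "tool_rot": TCP orientation; "force": force on the tool from outside, world axes, zero at the start; "torque": the same for the moment, N m; "width": finger opening in mm; "gripper_force": force on a finger pad.
Only numpy, scipy, OpenCV 4.12 (cv2) and the standard library are available. Lean on these libraries where they do the work, as an engineer would, in place of code of your own. Each camera call takes 0.05 s, during which the arm holds its last target. There are 200 camera calls.

## Task

The heavy screwing fixture has crept back off its docking rails, so its two front feet have dropped off the rail ends. With the pry bar over the fulcrum block and its tip in the notch in the fixture's front edge, lever the front up, shove the fixture forward on the bar until it is home against the two rubber stops, and let it down gently so that all four feet stand on the rails. Then lay the bar flat on the bench, clear of the fixture and the block; do not push or lift the fixture with the gripper, and leave the things lying around where they are.

Things in the scene. Friction and masses are not known exactly. Their poses are not given: they have to be found in the camera images.
- rails: two fixed steel rails along its x, each 34 mm wide, 6 mm thick, centred at y = +-46 mm, with outer lips 11 mm high (inner faces y = +-63). They run from x = -72 mm (open front ends, square 6 mm step) to +95. Two stop blocks with rubber bumpers, faces at x = +80. Origin on the bench (z = 0), where the fixture's origin is in x and y when home; x points from the open ends to the stops, z up.
- fixture: dark cast block, 4 kg, 160 (x) x 140 (y) x 40 mm on four round feet 24 mm across, 14 mm tall, at x = +-58, y = +-45; nest plate with two pale housings on top, 108 mm high in all. Origin at the centre of the foot-bottom plane; -x is the front with the notch, x to the stops, z up. Starts 29 to 36 mm short of home, rear feet on the rails, front feet on the bench, 3 degrees nose-down.
- rails_home (a point): where fixture's origin lies when home: 6 mm above the bench, on top of the rails; the fixture is then level and its rear face touches the bumpers. Axes as rails.
- notch (a point): inner end of the pry notch, at its roof, mid-width. The notch is cut in the fixture's front edge (face at fixture x = -80 mm): 48 mm wide, 24 mm deep, open below; roof 34 mm above the foot-bottom plane; the end wall reaches down to the block's underside, 14 mm above that plane. The bar's tip lifts on the roof and pushes on the end wall. Axes as fixture.
- front_feet (a point): midway between the front feet, in the foot-bottom plane (fixture x = -58, y = 0, z = 0 mm). Must be about 8 to 10 mm above the bench to clear the 6 mm rails while the fixture is pushed home; steel slides on the rails with friction about 0.3.
- fulcrum: loose steel fulcrum block, 0.6 kg, on the bench in front of the notch: foot 44 mm (its x) by 70 mm (its y), 36 mm high, with a smooth round bar along its y let into the top. Origin at the centre of its underside; its x points roughly towards the fixture. It already stands in a usable place.
- ridge (a point): middle of the top of the fulcrum's round bar, 36 mm above the bench. The pry bar's underside rests and slides on it (friction about 0.3). At the start it lies 58 to 77 mm in front of the notch's end wall.
- pry_bar: pry bar 310 mm long, 0.4 kg, lying on the bench: steel shank 16 mm wide, 10 mm thick; chisel tip at its +x end (24 mm wide, tapering over the last 46 mm from 10 to 4 mm thick); black plastic grip at its -x end, 105 mm long, 28 mm wide (y), 20 mm thick (z). Origin on its axis at mid-length; x points to the tip, z is square to its flat (up).
- bar_tip (a point): middle of the chisel edge, pry bar x = +155 mm, on its axis.
- bar_grip (a point): middle of the plastic grip, pry bar x = -97.5 mm, on its axis, 252.5 mm from the tip; about 12 mm above the bench as it lies (the tip edge 4 mm). The centre of mass is about 68 mm nearer the tip. Pressing the bar down here takes about 5 to 15 N, shoving the fixture 10 to 20 N.
- threadlock: bystander: small red bottle with a white pointed cap standing on the bench, 34 mm across and 96 mm tall. Origin at the centre of its foot.
- screwdriver_b: bystander: red-handled screwdriver, 187 mm long, lying on the bench.
- side_cutters: bystander: red-handled side cutters, 131 mm long, lying on the bench near the corner of the tall white screwdriving machine, which fills the bench to the left (y above 0.28 m, x above 0.36 m); keep the arm clear of that machine.
Things that resemble listed ones, but are neither listed nor needed, are in the scene too. Leave any yellow look-alike of the fulcrum alone.

How it is judged (in metres and radians):
On the way, in this order (a step that is already met when the one before it is completed fails the run):
1. the fixture's front is lifted clear of the rails' height by the bar bearing on the fulcrum block (z of front_feet in the frame of rails above 0.0063 m and contact force between pry_bar and fixture above 3 N and contact force between pry_bar and fulcrum above 3 N), for 0.1 s.
2. the fixture stands level on its rails, home against the stops (x of fixture in the frame of rails between -0.004 and 0.004 m and y of fixture in the frame of rails between -0.006 and 0.006 m and angle between fixture's own z axis and vertical below 0.012 rad and z of front_feet in the frame of rails between 0.0045 and 0.0075 m and linear speed of fixture below 0.02 m/s), for 0.2 s.
At the end, for the whole second after the job is handed in: the fixture is at rest on its rails within 4 mm of home along the rails and 6 mm across, level within 0.7 degrees with its front feet at rail height; the pry bar lies flat on the bench at rest (tip and grip below 20 mm), touching neither fixture nor block, its tip more than 40 mm from the notch (all of step 2 and height (world z) of each of bar_tip, bar_grip below 0.02 m and horizontal distance between bar_tip and notch above 0.04 m and contact force between pry_bar and fixture below 0.2 N and contact force between pry_bar and fulcrum below 0.2 N and linear speed of pry_bar below 0.02 m/s).
It fails at once if the gripper or arm pushes or lifts the fixture (contact force between any of the fingers, the arm and fixture above 1 N).
It fails at once if the fixture is dropped or knocked (linear speed of fixture above 0.2 m/s or angular speed of fixture above 2 rad/s).
It fails at once if a bystander is moved more than 30 mm (distance of any of threadlock, screwdriver_b, side_cutters from where it was at the start of the episode above 0.03 m).
It also fails if it takes over 64 s, if anything falls off the work surface, if the arm or the gripper's body presses on something with over 40 N, if the wrist force passes 120 N, or if a joint passes its speed limit or range.

## Working session

There is one attempt and no reset: what is moved stays moved. The work goes in short steps, Python scripts to look and compute and a tool call to move; the robot and the scene stay as the last step left them, time stands still between calls to the robot, and variables do not carry over. Pictures are saved under pics/ and viewed, at most 10 in all, crops included, and the job is handed in when it is done.

Besides the shell and the picture viewer there is one more tool, called after "Request:" as name([rows], argument=value, ...), one row to a line, values as JSON. arm_command: Moves the arm, as the interface text tells. Its arguments: {"type":"object","properties":{"deltas":{"type":"array"}},"required":["deltas"]}

```bash
mkdir -p pics
cat > h.py <<'E'
import numpy as np, cv2
from cell import *
def load(n): return np.load(f'{n}.npz')
def snap(n,tag):
    im,d=get_image(n); c=camera_params(n)
    np.savez(f'{tag}.npz',im=im,d=d,K=c['camera_matrix'],T=c['extrinsics'])
    cv2.imwrite(f'pics/{tag}.png',im[:,:,::-1]); return im,d
def cloud(f):
    K,T,d=f['K'],f['T'],f['d'].astype(float); v,u=np.mgrid[:d.shape[0],:d.shape[1]]
    P=np.stack([(u-K[0,2])/K[0,0]*d,(v-K[1,2])/K[1,1]*d,d],-1)
    W=P@T[:3,:3].T+T[:3,3]; W[d==0]=np.nan; return W
def ray(f,u,v,z):
    K,T=f['K'],f['T']; r=T[:3,:3]@np.linalg.solve(K,[u,v,1.]); o=T[:3,3]
    return o+r*(z-o[2])/r[2]
E
python3 - <<'E'
from h import *
for n in('top','scene'):
    snap(n,n+'0'); f=load(n+'0'); print(n,f['K'].round(1).tolist(),f['T'].round(3).tolist())
print(read_state())
a=np.hstack([cv2.imread('pics/top0.png'),cv2.imread('pics/scene0.png')])
E
```

```text
top [[395.0, 0.0, 323.5], [0.0, 395.0, 206.0], [0.0, 0.0, 1.0]] [[0.029, -0.986, 0.163, 422.508], [-0.999, -0.031, -0.012, -9.002], [0.017, -0.162, -0.987, 910.679], [0.0, 0.0, 0.0, 1.0]]
scene [[412.4, 0.0, 314.5], [0.0, 412.4, 198.7], [0.0, 0.0, 1.0]] [[-0.556, -0.528, 0.643, 27.015], [-0.831, 0.357, -0.426, 322.214], [-0.005, -0.771, -0.637, 609.736], [0.0, 0.0, 0.0, 1.0]]
{'clock': 0.1, 'qpos': array([ 1.23819095,  0.62925452,  0.03844825,  1.51825787, -0.02697953,
        0.99628239, -0.01997561]), 'qd': array([-6.57427127e-04, -1.59163530e-03, -8.68808486e-04, -1.43468159e-03,
       -3.67294065e-05, -2.04884393e-04,  1.26427127e-03]), 'tau': array([ 2.26651115e-03, -5.64532149e+01,  1.22976132e+00, -1.93974262e+01,
        1.10909919e-02,  5.34115083e-03,  4.80959443e-06]), 'eef_pos': array([ 171.25074094, -626.46660063,  230.48377328]), 'tool_rot': array([-3.13990899e+00,  3.58060281e-05,  2.66838353e-01]), 'force': array([-0.65491378, -0.36265394, -0.53830307]), 'torque': array([0.01418952, 0.0283512 , 0.06176054]), 'gripper_force': 0.0, 'width': 85.66088247749897}
```

View pics/top0.png

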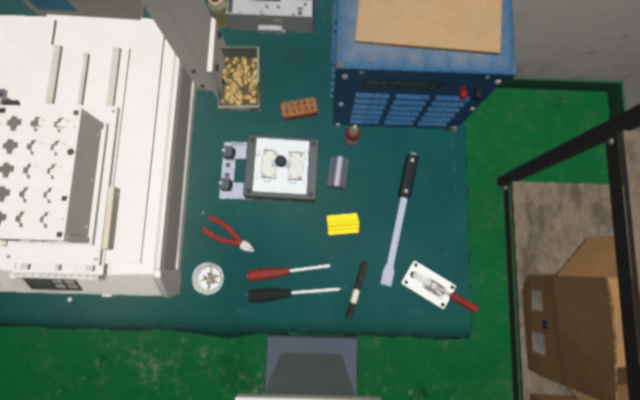

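View pics/scene0.png

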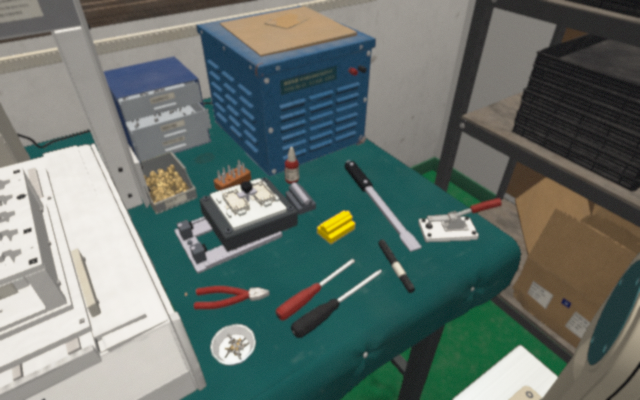

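Top view: fixture (280,168), its front facing right; steel rails left of it with stops at (228,150) and (224,184). Fulcrum candidates: grey block (339,170), which I choose, and the yellow look-alike (342,224), to be left alone. Bar candidates: the long bar with black grip (409,175) and chisel tip (387,283), which I choose; the black screwdriver (290,294), the black pen (357,290) and the paddle (440,290) are not it. Threadlock is at (352,133).

Run:
```python
from h import *
f=load('top0'); W=cloud(f); im=f['im']; hsv=cv2.cvtColor(im,cv2.COLOR_RGB2HSV)
def rect(m,name,u0,v0,u1,v1):
    mm=np.zeros(m.shape,bool); mm[v0:v1,u0:u1]=m[v0:v1,u0:u1]
    P=W[mm]; r=cv2.minAreaRect(P[:,:2].astype(np.float32)); print(name,mm.sum(),'c',np.round(r[0],1),'size',np.round(r[1],1),'ang',round(r[2],2),'z',np.nanpercentile(P[:,2],[5,50,95]).round(1)); return P,r
Z=W[:,:,2]
for t in(46,50,55): rect((Z>t)&(Z<66),'fix>%d'%t,235,125,325,208)
rect(Z>66,'nest',235,125,325,208)
rect((Z>28)&(Z<40),'fulcrum',324,148,356,195)
rect((Z>8),'fulcall',324,148,356,195)
P,r=rect((hsv[:,:,2]<60)&(Z>8),'grip',392,148,422,202)
P,r=rect((hsv[:,:,1]<90)&(hsv[:,:,2]>90)&(Z>-5)&(Z<30),'shank',376,190,412,290)
rect((Z>2)&(Z<10)&(hsv[:,:,1]<90),'rails',215,140,250,202)
rect((Z>15)&(Z<60),'stops',215,140,246,202)
rect((Z>30),'bottle',338,118,364,146)
print('bench z',np.nanmedian(Z[210:220,270:310]),np.nanmedian(Z[200:260,420:450]))
# front edge plane fits
c=im[110:300,210:430][:,:,::-1]; cv2.imwrite('pics/crop.png',cv2.resize(c,None,fx=3.4,fy=3.1,interpolation=cv2.INTER_CUBIC))
```

```text
fix>46 2095 c [648.4  78. ] size [160.1 140.7] ang 88.87 z [51.5 59.3 65.6]
fix>50 2058 c [648.4  78. ] size [160.1 140.7] ang 88.87 z [51.9 59.5 65.6]
fix>55 1522 c [648.5  78.7] size [158.7 139.8] ang 89.47 z [55.7 61.  65.7]
nest 2329 c [647.4  85.4] size [130.2 124.7] ang 88.04 z [ 66.6  72.5 100.8]
fulcrum 323 c [648.8 -49.9] size [25.6 70.5] ang 83.88 z [28.9 32.3 36.6]
fulcall 584 c [648.8 -49.9] size [43.8 70.4] ang 84.48 z [14.8 29.2 36.2]
grip 445 c [ 647.4 -215.3] size [ 28.4 101.1] ang 78.5 z [14.3 20.1 22.9]
shank 1114 c [ 501.6 -192.1] size [ 69.7 224.5] ang 87.48 z [-1.6  9.2 15.3]
rails 718 c [649.8 194.5] size [144.1  69.2] ang 4.99 z [3.2 6.1 9.1]
stops 344 c [639.7 187.5] size [122.2  63.4] ang 2.39 z [21.9 35.4 57.9]
bottle 352 c [743.9 -73.9] size [59.9 49.9] ang 83.65 z [34.  55.1 87.4]
bench z -0.4238482430162094 -0.9556876222571873
```

View pics/crop.png

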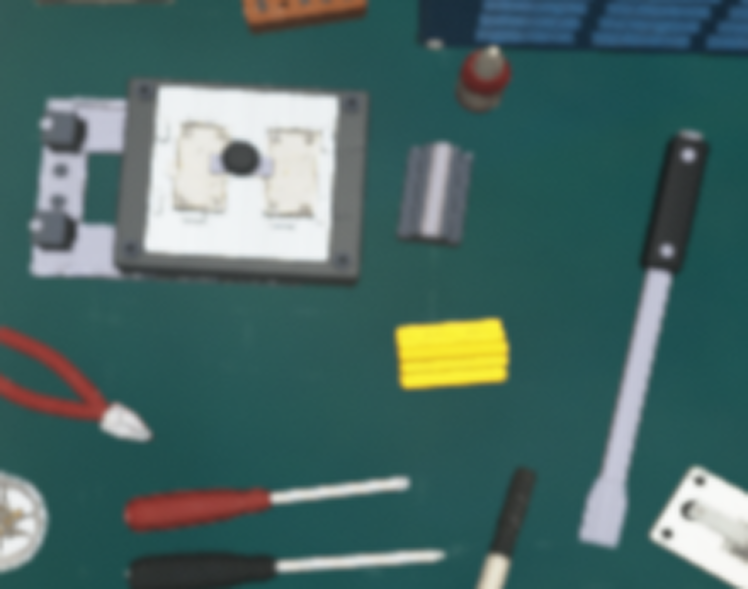

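The crop confirms the choice: grey fulcrum with round bar at crop (436,192), and the long chisel bar with its riveted black grip at crop (676,205) and edge at (600,543). Now I'll refine the bar axis and the rails direction.

Run:
```python
from h import *
f=load('top0'); W=cloud(f); im=f['im']; hsv=cv2.cvtColor(im,cv2.COLOR_RGB2HSV); Z=W[:,:,2]
# grip outline by mask cast onto z=20; shank+tip on z~10
m=np.zeros(Z.shape,np.uint8); m[145:205,390:424]=(hsv[145:205,390:424,2]<75)
n,l,s,c=cv2.connectedComponentsWithStats(m); k=1+s[1:,4].argmax(); vu=np.argwhere(l==k)
P=np.array([ray(f,u,v,20)[:2] for v,u in vu],np.float32); print('grip',cv2.minAreaRect(P))
m=np.zeros(Z.shape,np.uint8); m[200:292,376:408]=(hsv[200:292,376:408,1]<95)&(hsv[200:292,376:408,2]>90)
n,l,s,c=cv2.connectedComponentsWithStats(m); k=1+s[1:,4].argmax(); vu=np.argwhere(l==k)
P=np.array([ray(f,u,v,10)[:2] for v,u in vu]); print('shank bbox',s[k],'tip x min',P[:,0].min())
S=P[(P[:,0]>470)&(P[:,0]<570)]; q=np.polyfit(S[:,0],S[:,1],1); print('shank ang',np.degrees(np.arctan(q[0])),'y at 648',np.polyval(q,648),'at 400',np.polyval(q,400))
print('tip px',ray(f,387,283,4))
# rails lip outer edges, fixture front edge
m=(Z>2)&(Z<16)&(hsv[:,:,1]<90); m[:,:218]=0;m[:,247:]=0;m[:138]=0;m[204:]=0
Q=W[m]
for nm,fn in(('far',np.argmax),('near',np.argmin)):
    E=[]
    for y0 in np.arange(172,226,4.):
        b=Q[(Q[:,1]>=y0)&(Q[:,1]<y0+4)]
        if len(b): E.append(b[fn(b[:,0])][:2])
    E=np.array(E);p=np.polyfit(E[:,1],E[:,0],1);print(nm,np.degrees(np.arctan(p[0])),np.polyval(p,100),E.round(0).tolist())
B=(Z>48)&(Z<66);B[:,:235]=0;B[:,325:]=0;B[:125]=0;B[208:]=0;Q=W[B]
E=[]
for x0 in np.arange(590,705,5.):
    b=Q[(Q[:,0]>=x0)&(Q[:,0]<x0+5)]; E.append([x0+2.5,b[:,1].min()])
E=np.array(E);p=np.polyfit(E[:,0],E[:,1],1);print('front slope deg',np.degrees(np.arctan(p[0])),'y at 648',np.polyval(p,648))
```

```text
grip ((646.882080078125, -213.5753936767578), (34.2425537109375, 109.10140991210938), 78.50318908691406)
shank bbox [380 200  28  87 893] tip x min 393.8914238852344
shank ang -11.621304617077758 y at 648 -215.59667689421053 at 400 -164.59347968498474
tip px [ 400.41618866 -168.31515725    4.        ]
far -14.896304578410978 743.0191189936116 [[724.0, 174.0], [716.0, 180.0], [716.0, 182.0], [723.0, 186.0], [721.0, 189.0], [718.0, 194.0], [718.0, 199.0], [718.0, 201.0], [717.0, 207.0], [716.0, 211.0], [717.0, 214.0], [713.0, 218.0], [720.0, 222.0], [692.0, 227.0]]
near 19.60318758136143 549.7173989655141 [[582.0, 174.0], [582.0, 179.0], [581.0, 183.0], [581.0, 185.0], [582.0, 190.0], [582.0, 195.0], [582.0, 198.0], [582.0, 200.0], [583.0, 206.0], [583.0, 209.0], [583.0, 214.0], [583.0, 218.0], [583.0, 222.0], [626.0, 227.0]]
front slope deg -1.132098299593224 y at 648 -1.0839592060555852
```

Request:
arm_command([
  {"dz":0.03,"yaw":8},
  {"dx":0.03,"dz":0.03,"yaw":16},
  {"dx":0.06,"dz":0.03,"yaw":24},
  {"dx":0.1,"dy":0.03,"dz":0.03,"yaw":32},
  {"dx":0.14,"dy":0.06,"dz":0.03,"yaw":40},
  {"dx":0.18,"dy":0.1,"dz":0.03,"yaw":48},
  {"dx":0.22,"dy":0.14,"dz":0.03,"yaw":56},
  {"dx":0.26,"dy":0.18,"dz":0.03,"yaw":64},
  {"dx":0.3,"dy":0.22,"dz":0.03,"yaw":72},
  {"dx":0.34,"dy":0.26,"dz":0.03,"yaw":80},
  {"dx":0.38,"dy":0.3,"dz":0.03,"yaw":88},
  {"dx":0.41,"dy":0.34,"dz":0.03,"yaw":96},
  {"dx":0.44,"dy":0.37,"dz":0.03,"yaw":104},
  {"dx":0.46,"dy":0.4,"dz":0.03,"yaw":112},
  {"dx":0.47,"dy":0.41,"dz":0.03,"yaw":120},
  {"dx":0.476,"dy":0.411,"dz":0.03,"yaw":128},
  {"dx":0.476,"dy":0.411,"dz":0.03,"yaw":136},
  {"dx":0.476,"dy":0.411,"dz":0.03,"yaw":144},
  {"dx":0.476,"dy":0.411,"dz":0.03,"yaw":152},
  {"dx":0.476,"dy":0.411,"dz":0.03,"yaw":153.2},
])

```text
invalid input at $.deltas[0]: expected keys dx, dy, dz, yaw, jaw
```

Request:
arm_command([
  {"dx":0.02,"dy":0.01,"dz":0.01,"yaw":8,"jaw":1},
  {"dx":0.05,"dy":0.03,"dz":0.01,"yaw":16,"jaw":1},
  {"dx":0.08,"dy":0.06,"dz":0.01,"yaw":24,"jaw":1},
  {"dx":0.11,"dy":0.09,"dz":0.01,"yaw":32,"jaw":1},
  {"dx":0.14,"dy":0.12,"dz":0.01,"yaw":40,"jaw":1},
  {"dx":0.17,"dy":0.15,"dz":0.01,"yaw":48,"jaw":1},
  {"dx":0.2,"dy":0.18,"dz":0.01,"yaw":56,"jaw":1},
  {"dx":0.23,"dy":0.21,"dz":0.01,"yaw":64,"jaw":1},
  {"dx":0.26,"dy":0.24,"dz":0.01,"yaw":72,"jaw":1},
  {"dx":0.29,"dy":0.27,"dz":0.01,"yaw":80,"jaw":1},
  {"dx":0.32,"dy":0.3,"dz":0.01,"yaw":88,"jaw":1},
  {"dx":0.35,"dy":0.325,"dz":0.01,"yaw":96,"jaw":1},
  {"dx":0.38,"dy":0.35,"dz":0.01,"yaw":104,"jaw":1},
  {"dx":0.41,"dy":0.37,"dz":0.01,"yaw":112,"jaw":1},
  {"dx":0.44,"dy":0.39,"dz":0.01,"yaw":120,"jaw":1},
  {"dx":0.46,"dy":0.405,"dz":0.0,"yaw":128,"jaw":1},
  {"dx":0.476,"dy":0.412,"dz":-0.02,"yaw":136,"jaw":1},
  {"dx":0.476,"dy":0.412,"dz":-0.05,"yaw":144,"jaw":1},
  {"dx":0.476,"dy":0.412,"dz":-0.08,"yaw":152,"jaw":1},
  {"dx":0.476,"dy":0.412,"dz":-0.11,"yaw":153.1,"jaw":1},
])

```text
clock: 2.1
eef_pos: [647.0, -215.0, 119.4]
tool_rot: [3.141, -0.001, 2.942]
force: [-0.3, 0.2, 1.2]
width: 85.2
gripper_force: 0.0
```

Request:
arm_command([
  {"dx":0,"dy":0,"dz":-0.03,"yaw":0,"jaw":1},
  {"dx":0,"dy":0,"dz":-0.06,"yaw":0,"jaw":1},
  {"dx":0,"dy":0,"dz":-0.09,"yaw":0,"jaw":1},
  {"dx":0,"dy":0,"dz":-0.105,"yaw":0,"jaw":1},
  {"dx":0,"dy":0,"dz":-0.115,"yaw":0,"jaw":1},
  {"dx":0,"dy":0,"dz":-0.115,"yaw":0,"jaw":1},
  {"dx":0,"dy":0,"dz":-0.115,"yaw":0,"jaw":0.4},
  {"dx":0,"dy":0,"dz":-0.115,"yaw":0,"jaw":0.2},
  {"dx":0,"dy":0,"dz":-0.115,"yaw":0,"jaw":0.0},
  {"dx":0,"dy":0,"dz":-0.115,"yaw":0,"jaw":0.0},
  {"dx":0,"dy":0,"dz":-0.115,"yaw":0,"jaw":0.0},
  {"dx":0,"dy":0,"dz":-0.115,"yaw":0,"jaw":0.0},
  {"dx":0,"dy":0,"dz":-0.115,"yaw":0,"jaw":0.0},
])

```text
clock: 3.4
eef_pos: [648.0, -215.5, 7.2]
tool_rot: [-3.141, 0.001, 2.939]
force: [-0.5, -1.5, 6.1]
width: 26.3
gripper_force: 64.8
```

Request:
arm_command([
  {"dx":0,"dy":0,"dz":0.01,"yaw":0,"jaw":0},
  {"dx":0,"dy":0,"dz":0.03,"yaw":0,"jaw":0},
  {"dx":0,"dy":0,"dz":0.05,"yaw":0,"jaw":0},
  {"dx":0,"dy":0,"dz":0.07,"yaw":0,"jaw":0},
  {"dx":0,"dy":0,"dz":0.09,"yaw":0,"jaw":0},
  {"dx":0,"dy":0,"dz":0.1,"yaw":0,"jaw":0},
  {"dx":0,"dy":0,"dz":0.1,"yaw":0,"jaw":0},
])

```text
clock: 4.1
eef_pos: [648.6, -215.0, 108.6]
tool_rot: [3.142, 0.003, 2.939]
force: [-0.2, -1.0, -3.9]
width: 26.3
gripper_force: 63.7
```

```bash
cat >> h.py <<'E'
def bartip(tag,box,z0=-5):
    """shank/tip line from depth in scene+top views: fits 3D line to grey pixels near given box in top"""
    f=load(tag); W=cloud(f); hsv=cv2.cvtColor(f['im'],cv2.COLOR_RGB2HSV); u0,v0,u1,v1=box
    m=np.zeros(W.shape[:2],np.uint8); m[v0:v1,u0:u1]=((hsv[...,1]<95)&(hsv[...,2]>90)&(W[...,2]>z0))[v0:v1,u0:u1]
    n,l,s,c=cv2.connectedComponentsWithStats(m); k=1+s[1:,4].argmax(); P=W[l==k]; return P,s[k]
E
python3 - <<'E'
from h import *
snap('top','top1'); snap('scene','scene1')
P,s=bartip('top1',(360,180,430,320)); print(s)
o=P[:,0].argsort(); P=P[o]
for q in np.array_split(P,6): print(np.median(q,0).round(1))
E
```

```text
[ 387  187   43  116 1907]
[ 390.7 -239.2    9.1]
[ 408.7 -214.8   37.4]
[ 425.1 -217.2   16.9]
[ 445.4 -183.6   15.9]
[ 501.8 -186.   109.4]
[ 568.1 -198.4  112.4]
```

View pics/scene1.png

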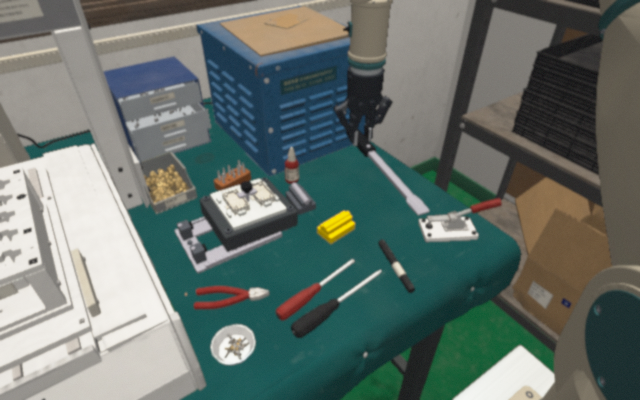

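The bar is held stiffly, nearly level, with its tip above the bench at scene pixel (424,210). I need about 16° tip-down, so I'll lower it and ease the jaw until the bar pivots and the tip rests on the bench.

Request:
arm_command([
  {"dx":0,"dy":0,"dz":-0.02,"yaw":0,"jaw":0},
  {"dx":0,"dy":0,"dz":-0.033,"yaw":0,"jaw":0},
  {"dx":0,"dy":0,"dz":-0.033,"yaw":0,"jaw":0.29},
  {"dx":0,"dy":0,"dz":-0.033,"yaw":0,"jaw":0.29},
  {"dx":0,"dy":0,"dz":-0.033,"yaw":0,"jaw":0.29},
])

```text
clock: 4.7
eef_pos: [647.9, -214.8, 73.7]
tool_rot: [3.141, 0.001, 2.939]
force: [-0.9, -0.1, -3.5]
width: 26.1
gripper_force: 63.6
```

Request:
arm_command([
  {"dx":0,"dy":0,"dz":0,"yaw":0,"jaw":0.31},
  {"dx":0,"dy":0,"dz":0,"yaw":0,"jaw":0.31},
  {"dx":0,"dy":0,"dz":0,"yaw":0,"jaw":0.31},
])

```text
clock: 5.0
eef_pos: [647.6, -215.1, 73.8]
tool_rot: [-3.141, 0.001, 2.939]
force: [-0.4, 0.4, -4.2]
width: 26.8
gripper_force: 50.4
```

```bash
cat >> h.py <<'E'
def slope(tag,box):
    P,s=bartip(tag,box,3); q=[]
    c=np.nanmedian(P[:,:2],0); P=P[~np.isnan(P).any(1)]
    v=np.linalg.svd((P-P.mean(0))[:, :2],full_matrices=False)[2][0]; 
    t=(P[:,:2]-P[:,:2].mean(0))@v
    for b in np.array_split(np.argsort(t),6): q.append(np.median(P[b],0).round(1).tolist())
    print(s,q,'deg',np.degrees(np.arctan2(q[4][2]-q[1][2],np.hypot(q[4][0]-q[1][0],q[4][1]-q[1][1]))))
E
python3 - <<'E'
from h import *
snap('top','top2'); slope('top2',(382,215,412,262)); slope('top1',(382,215,412,262))
E
```

```text
[392 215  17  47 381] [[538.5, -191.7, 77.2], [520.4, -188.9, 77.0], [504.1, -185.0, 76.0], [488.1, -181.1, 75.4], [471.3, -178.8, 74.7], [454.6, -175.0, 73.7]] deg -2.6270315978805776
[395 215  17  47 403] [[533.5, -191.1, 111.6], [518.4, -187.9, 110.5], [500.3, -184.2, 109.5], [485.6, -181.7, 109.0], [469.5, -178.1, 108.7], [453.4, -174.3, 107.6]] deg -2.0670307963053554
```

Request:
arm_command([
  {"dx":0,"dy":0,"dz":0,"yaw":0,"jaw":0.32},
  {"dx":0,"dy":0,"dz":0,"yaw":0,"jaw":0.32},
  {"dx":0,"dy":0,"dz":0,"yaw":0,"jaw":0.325},
  {"dx":0,"dy":0,"dz":0,"yaw":0,"jaw":0.325},
  {"dx":0,"dy":0,"dz":0,"yaw":0,"jaw":0.325},
])

```text
clock: 5.55
eef_pos: [647.3, -215.0, 73.3]
tool_rot: [-3.142, -0.0, 2.939]
force: [-0.5, -0.3, -2.4]
width: 27.9
gripper_force: 7.8
```

Run:
```python
from h import *
snap('top','top3'); slope('top3',(382,215,412,262))
```

```text
[386 215  21  47 369] [[542.5, -193.0, 47.7], [525.9, -188.2, 42.5], [508.6, -184.7, 36.8], [491.3, -181.1, 31.7], [473.8, -177.8, 26.2], [456.1, -173.5, 21.7]] deg -17.056379273658937
```

The bar pivoted to 17° with its tip on the bench. I'll raise it slightly for a bit more tilt, close firmly, lift and turn it towards the fixture.

Request:
arm_command([
  {"dx":0,"dy":0,"dz":0.005,"yaw":0,"jaw":0.325},
  {"dx":0,"dy":0,"dz":0.011,"yaw":0,"jaw":0.325},
  {"dx":0,"dy":0,"dz":0.011,"yaw":0,"jaw":0.325},
  {"dx":0,"dy":0,"dz":0.011,"yaw":0,"jaw":0},
  {"dx":0,"dy":0,"dz":0.011,"yaw":0,"jaw":0},
  {"dx":0,"dy":0,"dz":0.011,"yaw":0,"jaw":0},
  {"dx":0,"dy":0,"dz":0.011,"yaw":0,"jaw":0},
  {"dx":0,"dy":0,"dz":0.03,"yaw":0,"jaw":0},
  {"dx":0,"dy":-0.01,"dz":0.06,"yaw":0,"jaw":0},
  {"dx":0,"dy":-0.03,"dz":0.09,"yaw":-6,"jaw":0},
  {"dx":0,"dy":-0.05,"dz":0.1,"yaw":-14,"jaw":0},
  {"dx":0,"dy":-0.06,"dz":0.1,"yaw":-22,"jaw":0},
  {"dx":0,"dy":-0.07,"dz":0.1,"yaw":-30,"jaw":0},
  {"dx":0,"dy":-0.075,"dz":0.1,"yaw":-38,"jaw":0},
  {"dx":0,"dy":-0.075,"dz":0.1,"yaw":-46,"jaw":0},
  {"dx":0,"dy":-0.075,"dz":0.1,"yaw":-54,"jaw":0},
  {"dx":0,"dy":-0.075,"dz":0.1,"yaw":-62,"jaw":0},
  {"dx":0,"dy":-0.075,"dz":0.1,"yaw":-70,"jaw":0},
  {"dx":0,"dy":-0.075,"dz":0.1,"yaw":-77,"jaw":0},
  {"dx":0,"dy":-0.075,"dz":0.1,"yaw":-79.4,"jaw":0},
])

```text
clock: 7.6
eef_pos: [646.8, -289.6, 172.7]
tool_rot: [-3.14, -0.0, 1.55]
force: [-0.2, -0.3, -3.3]
width: 26.1
gripper_force: 61.8
```

Run:
```python
from h import *
snap('top','top4'); snap('scene','scene4')
f=load('top4');W=cloud(f);hsv=cv2.cvtColor(f['im'],cv2.COLOR_RGB2HSV)
m=(abs(W[...,0]-648)<40)&(W[...,1]>-240)&(W[...,1]<-20)&(W[...,2]>70)&(W[...,2]<200)
P=W[m]; print(len(P))
for y in range(-240,-20,20):
    b=P[(P[:,1]>=y)&(P[:,1]<y+20)]
    if len(b): print(y,len(b),np.median(b,0).round(1),np.ptp(b[:,0]).round(1))
print('tip y max',np.percentile(P[:,1],99.5),P[:,1].max())
```

```text
877
-240 99 [ 646.  -230.3  156.6] 16.4
-220 90 [ 646.8 -210.3  150. ] 16.9
-200 97 [ 647.  -189.9  142.2] 16.7
-180 82 [ 647.  -170.3  135. ] 16.2
-160 93 [ 647.5 -149.8  127.7] 16.3
-140 78 [ 648.  -130.3  119.7] 15.7
-120 83 [ 648.6 -109.   112.9] 15.9
-100 95 [648.2 -88.6 104.5] 22.8
-80 110 [649.4 -70.3  96.7] 24.7
-60 50 [650.5 -55.7  90.2] 23.6
tip y max -51.56304521877751 -51.36609334570519
```

View pics/top4.png

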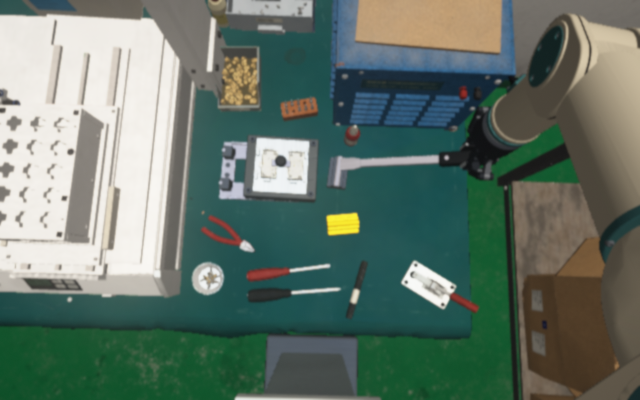

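The picture shows the bar tip above the fulcrum at (335,163), pointing at the fixture with the bar along y, and nothing disturbed. Measured slope is 20.2°, with the tip at (650.5, -51.5, 85.6). Next I lower it in front of the notch, just above the ridge.

Request:
arm_command([
  {"dx":-0.001,"dy":0.015,"dz":0,"yaw":0,"jaw":0},
  {"dx":-0.002,"dy":0.03,"dz":-0.01,"yaw":0,"jaw":0},
  {"dx":-0.002,"dy":0.0375,"dz":-0.025,"yaw":0,"jaw":0},
  {"dx":-0.002,"dy":0.0375,"dz":-0.04,"yaw":0,"jaw":0},
  {"dx":-0.002,"dy":0.0375,"dz":-0.05,"yaw":0,"jaw":0},
  {"dx":-0.002,"dy":0.0375,"dz":-0.055,"yaw":0,"jaw":0},
  {"dx":-0.002,"dy":0.0375,"dz":-0.055,"yaw":0,"jaw":0},
])

```text
clock: 8.4
eef_pos: [644.7, -253.1, 117.2]
tool_rot: [-3.14, -0.0, 1.552]
force: [-0.6, 0.8, -3.1]
width: 26.1
gripper_force: 61.7
```

```bash
cat >> h.py <<'E'
def bary(tag):
    f=load(tag);W=cloud(f)
    m=(abs(W[...,0]-648)<20)&(W[...,1]>-215)&(W[...,1]<-5)&(W[...,2]>20)&(W[...,2]<130)
    P=W[m]
    for y in range(-220,0,20):
        b=P[(P[:,1]>=y)&(P[:,1]<y+20)]
        if len(b): print(y,len(b),np.median(b,0).round(1),np.ptp(b[:,0]).round(1))
    S=P[(P[:,1]<-75)]; q=np.polyfit(S[:,1],S[:,2],1); a=np.arctan(-q[0])
    print('slope',np.degrees(a),'axis z at ridge -50:',np.polyval(q,-50)-5/np.cos(a))
    r=read_state(); print(r['eef_pos'].round(1),r['force'].round(1),r['clock'])
E
python3 - <<'E'
from h import *
snap('top','top5'); snap('scene','scene5'); bary('top5')
cv2.imwrite('pics/s5.png',cv2.resize(cv2.imread('pics/scene5.png')[140:280,160:400],None,fx=3.3,fy=3.3,interpolation=cv2.INTER_CUBIC))
E
```

```text
-220 93 [ 643.1 -208.1  111.7] 25.7
-200 79 [ 644.8 -189.4  100.2] 15.6
-180 81 [ 644.1 -170.5   93.2] 16.5
-160 79 [ 645.1 -149.4   86.2] 16.1
-140 76 [ 645.  -129.6   78.8] 16.5
-120 72 [ 645.2 -109.7   71. ] 15.2
-100 73 [645.2 -90.6  64.5] 16.6
-80 80 [646.4 -68.3  55.9] 35.5
-60 153 [643.4 -49.7  43.9] 39.5
-40 111 [645.6 -29.9  38.9] 38.5
-20 29 [646.  -16.1  34.1] 24.4
slope 21.253965061597697 axis z at ridge -50: 42.063137023051944
[ 645.6 -253.2  118.6] [-0.1  1.5 -4.4] 8.5
```

View pics/s5.png

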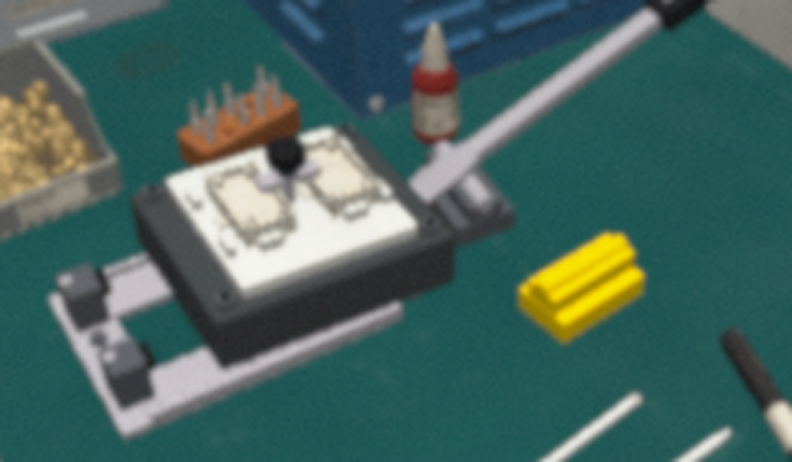

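The crop shows the bar passing over the grey fulcrum (crop 480,190), its tip just in front of the fixture's front edge. Now I insert it along its own axis.

Request:
arm_command([
  {"dx":0,"dy":0.006,"dz":-0.0022,"yaw":0,"jaw":0},
  {"dx":0,"dy":0.012,"dz":-0.0044,"yaw":0,"jaw":0},
  {"dx":0,"dy":0.018,"dz":-0.0066,"yaw":0,"jaw":0},
  {"dx":0,"dy":0.024,"dz":-0.0088,"yaw":0,"jaw":0},
  {"dx":0,"dy":0.028,"dz":-0.0103,"yaw":0,"jaw":0},
  {"dx":0,"dy":0.032,"dz":-0.0118,"yaw":0,"jaw":0},
  {"dx":0,"dy":0.032,"dz":-0.0118,"yaw":0,"jaw":0},
])

```text
clock: 9.2
eef_pos: [645.4, -219.4, 106.3]
tool_rot: [-3.141, -0.001, 1.554]
force: [0.2, -0.2, -3.2]
width: 26.1
gripper_force: 61.7
```

Run:
```python
from h import *
snap('top','top6'); bary('top6')
```

```text
-220 118 [ 646.5 -207.7  114.1] 36.3
-200 147 [ 642.6 -190.   107.6] 28.0
-180 107 [ 644.2 -172.2   98.2] 26.1
-160 79 [ 644.6 -149.5   86.8] 15.8
-140 75 [ 645.2 -130.1   79.6] 17.7
-120 73 [ 644.8 -109.8   72. ] 14.9
-100 74 [645.2 -90.5  64.7] 16.9
-80 81 [646.2 -67.3  56.8] 38.1
-60 154 [643.4 -49.8  36.7] 39.9
-40 85 [645.5 -31.7  41.9] 38.0
-20 60 [646.3 -11.7  36.2] 23.6
slope 22.909271004101203 axis z at ridge -50: 41.52299810854882
[ 645.4 -220.1  106.4] [ 0.2 -0.5 -4. ] 9.25
```

No contact yet, tip about 3 mm from the end wall. Now I lever down, drawing back along the bar's arc.

Request:
arm_command([
  {"dx":0,"dy":-0.0015,"dz":-0.004,"yaw":0,"jaw":0},
  {"dx":0,"dy":-0.003,"dz":-0.008,"yaw":0,"jaw":0},
  {"dx":0,"dy":-0.0045,"dz":-0.012,"yaw":0,"jaw":0},
  {"dx":0,"dy":-0.006,"dz":-0.016,"yaw":0,"jaw":0},
  {"dx":0,"dy":-0.007,"dz":-0.019,"yaw":0,"jaw":0},
  {"dx":0,"dy":-0.008,"dz":-0.022,"yaw":0,"jaw":0},
  {"dx":0,"dy":-0.009,"dz":-0.025,"yaw":0,"jaw":0},
  {"dx":0,"dy":-0.01,"dz":-0.028,"yaw":0,"jaw":0},
  {"dx":0,"dy":-0.011,"dz":-0.031,"yaw":0,"jaw":0},
  {"dx":0,"dy":-0.0118,"dz":-0.034,"yaw":0,"jaw":0},
  {"dx":0,"dy":-0.0125,"dz":-0.037,"yaw":0,"jaw":0},
  {"dx":0,"dy":-0.013,"dz":-0.04,"yaw":0,"jaw":0},
  {"dx":0,"dy":-0.013,"dz":-0.04,"yaw":0,"jaw":0},
])

```text
clock: 10.55
eef_pos: [645.3, -234.2, 66.3]
tool_rot: [3.142, 0.001, 1.553]
force: [-1.0, 0.7, 4.3]
width: 26.4
gripper_force: 63.2
```

```bash
cat >> h.py <<'E'
def fix(tag):
    f=load(tag);W=cloud(f);Z=W[...,2]
    B=np.zeros(Z.shape,bool);B[125:210,205:325]=((Z>45)&(Z<74)&(W[...,1]<195))[125:210,205:325];Q=W[B]
    # white nest plate plane -> tilt along y
    for x0 in (590,610,690,):
        b=Q[(Q[:,0]>=x0)&(Q[:,0]<x0+12)&(Q[:,2]<66)]; 
        if len(b)>20: print('strip x',x0,'y',np.percentile(b[:,1],[1,99]).round(1),'z slope deg',np.degrees(np.polyfit(b[:,1],b[:,2],1)[0]).round(2))
    P=Q[(Q[:,2]>40)&(Q[:,2]<68)]; r=cv2.minAreaRect(P[:,:2].astype(np.float32)); print('fix rect',r)
    fr=P[P[:,1]<P[:,1].min()+14]; print('front strip z',np.median(fr[:,2]).round(2),'ymin',P[:,1].min().round(1))
E
python3 - <<'E'
from h import *
snap('top','top7'); bary('top7'); fix('top0'); fix('top7')
E
```

```text
-220 98 [ 642.1 -208.1   73.9] 28.4
-200 132 [ 643.8 -190.7   71. ] 28.5
-180 74 [ 644.  -170.3   63.7] 15.6
-160 77 [ 644.8 -149.8   60.2] 15.4
-140 68 [ 645.7 -129.5   57.6] 14.8
-120 63 [ 645.6 -109.7   54.9] 14.7
-100 62 [646.1 -89.7  51. ] 14.5
-80 76 [646.3 -67.6  47.5] 39.0
-60 147 [644.6 -49.9  37.5] 38.8
-40 87 [646.6 -31.7  41.2] 35.5
-20 62 [647.7 -11.7  39.2] 23.8
slope 10.641301830497975 axis z at ridge -50: 37.62555282117452
[ 645.4 -234.1   66.5] [-1.1  0.8  4. ] 10.6
strip x 590 y [  0.5 158. ] z slope deg 1.25
strip x 610 y [ -1.1 157.4] z slope deg 2.21
strip x 690 y [ -1.1 155.6] z slope deg 1.54
fix rect ((648.3400268554688, 78.0443115234375), (160.14627075195312, 140.82357788085938), 88.86515045166016)
front strip z 53.35 ymin -3.0
strip x 590 y [  0.4 158.4] z slope deg 1.23
strip x 610 y [  1.  157.2] z slope deg 1.52
strip x 690 y [ -0.8 157. ] z slope deg 1.0
fix rect ((648.235107421875, 79.06295776367188), (160.08433532714844, 140.59292602539062), 89.05912780761719)
front strip z 56.15 ymin -1.4
```

Request:
arm_command([
  {"dx":0,"dy":-0.0003,"dz":-0.003,"yaw":0,"jaw":0},
  {"dx":0,"dy":-0.0006,"dz":-0.006,"yaw":0,"jaw":0},
  {"dx":0,"dy":-0.0009,"dz":-0.009,"yaw":0,"jaw":0},
  {"dx":0,"dy":-0.0012,"dz":-0.012,"yaw":0,"jaw":0},
  {"dx":0,"dy":-0.0015,"dz":-0.015,"yaw":0,"jaw":0},
  {"dx":0,"dy":-0.0015,"dz":-0.018,"yaw":0,"jaw":0},
  {"dx":0,"dy":-0.0015,"dz":-0.021,"yaw":0,"jaw":0},
  {"dx":0,"dy":-0.0015,"dz":-0.021,"yaw":0,"jaw":0},
  {"dx":0,"dy":-0.0015,"dz":-0.021,"yaw":0,"jaw":0},
])

```text
clock: 11.5
eef_pos: [645.8, -237.8, 46.0]
tool_rot: [3.14, 0.003, 1.551]
force: [0.5, -2.3, 4.2]
width: 26.3
gripper_force: 63.7
```

Run:
```python
from h import *
snap('top','top8'); bary('top8'); fix('top8')
```

```text
-220 90 [ 644.1 -207.6   56.6] 27.4
-200 116 [ 643.6 -190.    55.4] 26.9
-180 68 [ 645.3 -169.6   50.2] 16.2
-160 69 [ 645.6 -150.6   49.7] 15.0
-140 63 [ 645.7 -130.5   48.8] 14.2
-120 68 [ 645.7 -110.2   47.1] 16.6
-100 71 [647.  -90.2  46.6] 15.6
-80 75 [647.  -67.8  45.9] 38.1
-60 153 [644.5 -49.9  36.8] 40.0
-40 89 [645.9 -31.7  43.8] 37.9
-20 60 [647.8 -11.6  42.7] 22.9
slope 4.931796983931398 axis z at ridge -50: 36.85200307698603
[ 645.8 -237.9   46.1] [-0.1 -2.7  4.9] 11.55
strip x 590 y [  2.6 160.9] z slope deg -0.07
strip x 610 y [  1.4 159.8] z slope deg -0.31
strip x 690 y [  1.4 158.1] z slope deg -0.73
fix rect ((648.0736083984375, 71.24286651611328), (178.8498992919922, 140.46290588378906), 88.86280059814453)
front strip z 45.64 ymin -18.1
```

```bash
cat >> h.py <<'E'
def lift(tag):
    W=cloud(load(tag)); Z=W[...,2]; X=W[...,0]; Y=W[...,1]
    m=(Z>45)&(Z<75)&(((X>590)&(X<628))|((X>668)&(X<706)))&(Y>-15)&(Y<60)
    y0=np.percentile(Y[m],1); b=m&(Y>y0+2)&(Y<y0+13)
    m2=(Z>45)&(Z<75)&(X>590)&(X<706)&(Y>100)&(Y<200); y1=np.percentile(Y[m2],99); c=m2&(Y<y1-2)&(Y>y1-13)
    print(tag,'front edge y',y0.round(1),'rear y',y1.round(1),'front top z',np.median(Z[b]).round(2),'rear top z',np.median(Z[c]).round(2))
E
python3 - <<'E'
from h import *
for t in('top0','top6','top7','top8'): lift(t)
E
```

```text
top0 front edge y -1.4 rear y 157.2 front top z 53.7 rear top z 61.06
top6 front edge y -1.3 rear y 157.0 front top z 53.7 rear top z 61.15
top7 front edge y -0.9 rear y 158.4 front top z 56.33 rear top z 60.76
top8 front edge y 1.1 rear y 160.2 front top z 61.15 rear top z 60.1
```

Request:
arm_command([
  {"dx":0,"dy":0,"dz":-0.003,"yaw":0,"jaw":0},
  {"dx":0,"dy":0,"dz":-0.006,"yaw":0,"jaw":0},
  {"dx":0,"dy":0,"dz":-0.009,"yaw":0,"jaw":0},
  {"dx":0,"dy":0,"dz":-0.011,"yaw":0,"jaw":0},
  {"dx":0,"dy":0,"dz":-0.011,"yaw":0,"jaw":0},
  {"dx":0,"dy":0,"dz":-0.011,"yaw":0,"jaw":0},
  {"dx":0,"dy":0.002,"dz":-0.011,"yaw":0,"jaw":0},
  {"dx":0,"dy":0.004,"dz":-0.011,"yaw":0,"jaw":0},
  {"dx":0,"dy":0.006,"dz":-0.011,"yaw":0,"jaw":0},
  {"dx":0,"dy":0.008,"dz":-0.011,"yaw":0,"jaw":0},
  {"dx":0,"dy":0.01,"dz":-0.011,"yaw":0,"jaw":0},
])

```text
clock: 12.65
eef_pos: [644.9, -237.0, 35.8]
tool_rot: [3.139, 0.014, 1.548]
force: [-0.8, -16.8, 5.6]
width: 26.2
gripper_force: 63.9
```

Run:
```python
from h import *
snap('top','top9'); bary('top9'); lift('top9')
```

```text
-220 91 [ 642.2 -207.3   48.1] 28.6
-200 117 [ 643.4 -189.2   47.7] 27.1
-180 70 [ 643.9 -169.7   43.9] 18.1
-160 66 [ 645.3 -149.4   44.2] 15.2
-140 64 [ 645.1 -129.2   44. ] 16.6
-120 65 [ 645.9 -110.9   44.3] 15.2
-100 69 [645.8 -90.3  44.7] 17.0
-80 79 [647.3 -68.   44.5] 37.9
-60 151 [644.5 -49.8  36.4] 39.8
-40 84 [646.1 -31.6  44.8] 36.1
-20 58 [647.8 -11.6  44.9] 21.5
slope 1.5689811337995938 axis z at ridge -50: 37.28070479869643
[ 645.  -236.4   35.8] [ -1.6 -14.6   5.8] 12.7
top9 front edge y 1.2 rear y 161.4 front top z 63.69 rear top z 59.92
```

Request:
arm_command([
  {"dx":0,"dy":0.002,"dz":0,"yaw":0,"jaw":0},
  {"dx":0,"dy":0.004,"dz":0,"yaw":0,"jaw":0},
  {"dx":0,"dy":0.006,"dz":0,"yaw":0,"jaw":0},
  {"dx":0,"dy":0.008,"dz":0,"yaw":0,"jaw":0},
  {"dx":0,"dy":0.01,"dz":0,"yaw":0,"jaw":0},
  {"dx":0,"dy":0.01,"dz":0,"yaw":0,"jaw":0},
])

```text
clock: 13.3
eef_pos: [645.3, -227.4, 36.2]
tool_rot: [3.138, 0.015, 1.547]
force: [-0.2, -16.8, 7.4]
width: 26.4
gripper_force: 64.1
```

Run:
```python
from h import *
snap('top','top10'); bary('top10'); lift('top10')
```

```text
-220 103 [ 641.1 -207.8   48.8] 35.1
-200 113 [ 642.7 -189.3   48.4] 26.7
-180 97 [ 643.8 -171.7   45.6] 26.9
-160 64 [ 645.3 -149.4   44.2] 14.6
-140 65 [ 644.9 -129.2   44.1] 17.4
-120 62 [ 646.2 -110.8   44.5] 15.0
-100 71 [646.  -90.4  44.4] 16.0
-80 73 [647.5 -68.   44.5] 27.8
-60 155 [644.  -49.8  36.6] 39.5
-40 83 [645.8 -31.8  44.4] 36.1
-20 49 [648.9 -11.5  45.3] 18.0
slope 3.34123123476031 axis z at ridge -50: 35.26017318143367
[ 645.3 -227.4   36.1] [ -1.1 -15.6   7.2] 13.35
top10 front edge y 10.3 rear y 169.8 front top z 64.1 rear top z 59.97
```

Sliding well (9 mm, front feet about 9 mm up). I'll keep pushing.

Request:
arm_command([
  {"dx":0,"dy":0.002,"dz":0,"yaw":0,"jaw":0},
  {"dx":0,"dy":0.004,"dz":0,"yaw":0,"jaw":0},
  {"dx":0,"dy":0.006,"dz":0,"yaw":0,"jaw":0},
  {"dx":0,"dy":0.008,"dz":0,"yaw":0,"jaw":0},
  {"dx":0,"dy":0.01,"dz":0,"yaw":0,"jaw":0},
  {"dx":0,"dy":0.012,"dz":0,"yaw":0,"jaw":0},
  {"dx":0,"dy":0.014,"dz":0,"yaw":0,"jaw":0},
  {"dx":0,"dy":0.015,"dz":0,"yaw":0,"jaw":0},
])

```text
clock: 14.15
eef_pos: [645.8, -213.5, 36.6]
tool_rot: [3.137, 0.016, 1.547]
force: [0.6, -18.1, 8.7]
width: 26.3
gripper_force: 64.3
```

Run:
```python
from h import *
snap('top','top11'); bary('top11'); lift('top11'); fix('top11')
```

```text
-220 43 [ 646.3 -202.4   49. ] 35.4
-200 118 [ 642.5 -190.1   49.3] 29.3
-180 119 [ 644.  -169.8   48.7] 28.4
-160 76 [ 644.8 -151.3   44.5] 23.5
-140 65 [ 646.5 -129.7   44.4] 15.4
-120 62 [ 646.4 -110.7   44.3] 16.4
-100 70 [647.2 -90.3  44.8] 15.9
-80 77 [647.5 -67.9  44.4] 38.2
-60 151 [644.3 -49.9  36.5] 40.0
-40 82 [645.8 -31.6  44.8] 35.3
-20 48 [649.  -12.4  44.7] 16.2
slope 3.956237483084256 axis z at ridge -50: 35.03260211318267
[ 645.9 -213.1   36.6] [ -0.5 -17.4   9.3] 14.2
top11 front edge y 23.9 rear y 183.9 front top z 63.52 rear top z 59.96
strip x 590 y [ 26.2 185.1] z slope deg -0.65
strip x 610 y [ 25.3 184.4] z slope deg -1.37
strip x 690 y [ 23.9 182.9] z slope deg -0.92
fix rect ((648.8662719726562, 83.47930908203125), (203.1190948486328, 141.0818328857422), 89.1951675415039)
front strip z 45.67 ymin -18.1
```

Request:
arm_command([
  {"dx":0,"dy":0.002,"dz":0,"yaw":0,"jaw":0},
  {"dx":0,"dy":0.004,"dz":0,"yaw":0,"jaw":0},
  {"dx":0,"dy":0.006,"dz":0,"yaw":0,"jaw":0},
  {"dx":0,"dy":0.007,"dz":0,"yaw":0,"jaw":0},
])

```text
clock: 14.6
eef_pos: [646.2, -207.4, 36.9]
tool_rot: [3.137, 0.017, 1.547]
force: [-0.1, -20.1, 8.1]
width: 26.4
gripper_force: 64.3
```

Request:
arm_command([
  {"dx":0,"dy":0.002,"dz":0,"yaw":0,"jaw":0},
  {"dx":0,"dy":0.003,"dz":0,"yaw":0,"jaw":0},
  {"dx":0,"dy":0.004,"dz":0,"yaw":0,"jaw":0},
])

```text
clock: 14.9
eef_pos: [646.1, -207.3, 37.0]
tool_rot: [3.136, 0.022, 1.545]
force: [0.4, -26.4, 8.3]
width: 26.2
gripper_force: 64.3
```

Run:
```python
from h import *
snap('top','top12'); lift('top12')
W=cloud(load('top12'));Z=W[...,2]
for y in range(186,226,3):
    m=(Z>15)&(abs(W[...,0]-650)<75)&(W[...,1]>=y)&(W[...,1]<y+3); print(y,m.sum(),np.median(Z[m]).round(1) if m.any() else '',W[...,0][m].min().round(0) if m.any() else '',W[...,0][m].max().round(0) if m.any() else '')
```

```text
top12 front edge y 30.1 rear y 189.7 front top z 63.63 rear top z 60.04
186 74 59.5 581.0 719.0
189 36 58.0 582.0 697.0
192 0   
195 26 36.7 600.0 700.0
198 29 36.1 599.0 701.0
201 33 35.8 599.0 700.0
204 33 35.4 599.0 700.0
207 39 35.3 599.0 699.0
210 36 36.5 599.0 699.0
213 34 36.0 599.0 699.0
216 11 35.0 600.0 686.0
219 0   
222 0   
225 0
```

Stalled at y = -207.3 with force rising to 26 N, so it is home on the bumpers. Now I let it down gently, keeping a light forward push.

Request:
arm_command([
  {"dx":0,"dy":-0.001,"dz":0.001,"yaw":0,"jaw":0},
  {"dx":0,"dy":-0.002,"dz":0.002,"yaw":0,"jaw":0},
  {"dx":0,"dy":-0.002,"dz":0.003,"yaw":0,"jaw":0},
  {"dx":0,"dy":-0.002,"dz":0.004,"yaw":0,"jaw":0},
  {"dx":0,"dy":-0.002,"dz":0.005,"yaw":0,"jaw":0},
  {"dx":0,"dy":-0.002,"dz":0.006,"yaw":0,"jaw":0},
  {"dx":0,"dy":-0.002,"dz":0.007,"yaw":0,"jaw":0},
  {"dx":0,"dy":-0.002,"dz":0.008,"yaw":0,"jaw":0},
  {"dx":0,"dy":-0.002,"dz":0.009,"yaw":0,"jaw":0},
  {"dx":0,"dy":-0.002,"dz":0.01,"yaw":0,"jaw":0},
  {"dx":0,"dy":-0.002,"dz":0.011,"yaw":0,"jaw":0},
  {"dx":0,"dy":-0.002,"dz":0.012,"yaw":0,"jaw":0},
])

```text
clock: 16.15
eef_pos: [643.7, -206.5, 46.4]
tool_rot: [-3.142, 0.018, 1.546]
force: [0.1, -20.1, -3.3]
width: 26.2
gripper_force: 62.8
```

Run:
```python
from h import *
snap('top','top13'); lift('top13'); bary('top13')
```

```text
top13 front edge y 29.8 rear y 189.1 front top z 59.69 rear top z 60.3
-220 1 [ 650.2 -200.5   58.6] 0.0
-200 115 [ 641.3 -189.6   57.8] 34.0
-180 122 [ 641.9 -169.9   56.5] 28.6
-160 91 [ 642.8 -152.1   53.3] 27.3
-140 73 [ 643.9 -130.3   49.9] 16.2
-120 64 [ 645.2 -110.4   48.9] 15.5
-100 70 [645.2 -90.2  47.5] 16.7
-80 78 [646.6 -67.8  46.3] 38.5
-60 152 [644.4 -49.8  36.4] 39.8
-40 83 [646.3 -31.7  43.2] 36.3
-20 42 [647.7 -12.5  43.2] 14.4
slope 6.635533615981211 axis z at ridge -50: 36.720289344561984
[ 643.6 -206.5   46.4] [ -0.1 -20.4  -2.8] 16.2
```

Front and rear are now at equal height (59.7 and 60.3), so all feet are on the rails. Withdrawing the bar gently along its slope.

Request:
arm_command([
  {"dx":0,"dy":-0.003,"dz":0.001,"yaw":0,"jaw":0},
  {"dx":0,"dy":-0.006,"dz":0.002,"yaw":0,"jaw":0},
  {"dx":0,"dy":-0.009,"dz":0.002,"yaw":0,"jaw":0},
  {"dx":0,"dy":-0.012,"dz":0.002,"yaw":0,"jaw":0},
  {"dx":0,"dy":-0.016,"dz":0.002,"yaw":0,"jaw":0},
  {"dx":0,"dy":-0.02,"dz":0.002,"yaw":0,"jaw":0},
  {"dx":0,"dy":-0.024,"dz":0.003,"yaw":0,"jaw":0},
])

```text
clock: 16.9
eef_pos: [644.8, -214.2, 48.8]
tool_rot: [-3.14, -0.001, 1.554]
force: [0.8, 0.3, -4.8]
width: 25.7
gripper_force: 62.5
```

Run:
```python
from h import *
snap('top','top14'); lift('top14'); bary('top14')
```

```text
top14 front edge y 29.8 rear y 189.0 front top z 59.98 rear top z 60.14
-220 66 [ 647.4 -202.8   61. ] 34.9
-200 121 [ 642.4 -189.8   59.4] 29.7
-180 120 [ 642.6 -169.5   57.9] 27.2
-160 77 [ 643.4 -150.3   52.5] 22.1
-140 69 [ 644.9 -130.3   50.8] 15.8
-120 63 [ 644.6 -110.    50.1] 14.4
-100 70 [644.9 -89.9  48.3] 16.4
-80 83 [646.2 -67.8  47.2] 35.4
-60 148 [643.8 -50.   36.1] 39.9
-40 85 [645.4 -31.6  44.7] 35.9
-20 48 [646.5 -12.5  44. ] 16.4
slope 7.5643548112887204 axis z at ridge -50: 36.588425822869084
[ 645.  -215.7   49.2] [-0.5 -0.5 -3.7] 16.95
```

Request:
arm_command([
  {"dx":0,"dy":-0.006,"dz":0,"yaw":0,"jaw":0},
  {"dx":0,"dy":-0.012,"dz":0,"yaw":0,"jaw":0},
  {"dx":0,"dy":-0.02,"dz":0,"yaw":0,"jaw":0},
  {"dx":0,"dy":-0.03,"dz":0.001,"yaw":0,"jaw":0},
  {"dx":0,"dy":-0.04,"dz":0.002,"yaw":0,"jaw":0},
  {"dx":0,"dy":-0.05,"dz":0.003,"yaw":0,"jaw":0},
  {"dx":0,"dy":-0.06,"dz":0.005,"yaw":0,"jaw":0},
  {"dx":0,"dy":-0.07,"dz":0.01,"yaw":0,"jaw":0},
  {"dx":0,"dy":-0.075,"dz":0.025,"yaw":0,"jaw":0},
  {"dx":0,"dy":-0.08,"dz":0.045,"yaw":0,"jaw":0},
  {"dx":0,"dy":-0.08,"dz":0.06,"yaw":0,"jaw":0},
  {"dx":0,"dy":-0.08,"dz":0.065,"yaw":0,"jaw":0},
  {"dx":0,"dy":-0.08,"dz":0.065,"yaw":0,"jaw":0},
])

```text
clock: 18.25
eef_pos: [646.3, -294.5, 116.0]
tool_rot: [3.139, 0.0, 1.554]
force: [0.1, -0.2, -5.1]
width: 26.3
gripper_force: 62.6
```

Run:
```python
from h import *
snap('top','top15'); lift('top15'); bary('top15')
```

```text
top15 front edge y 29.8 rear y 188.8 front top z 60.16 rear top z 60.1
-220 60 [ 646.  -207.9  118.6] 16.3
-200 76 [ 646.7 -189.9  117.5] 15.9
-180 81 [ 645.3 -169.2  116.5] 16.3
-160 80 [ 646.8 -150.   115.1] 15.9
-140 75 [ 646.9 -129.5  114.1] 15.4
-120 80 [ 647.5 -109.2  112.4] 17.4
-100 75 [648.1 -90.1 111.7] 16.1
-80 117 [648.3 -67.9 110.2] 31.0
-60 216 [645.7 -50.4 103. ] 32.2
-40 55 [645.6 -37.7 103.4] 36.0
slope 3.3472025953961966 axis z at ridge -50: 104.03946701676325
[ 645.5 -294.3  114.9] [ 0.5  0.6 -3.4] 18.3
```

View pics/top15.png

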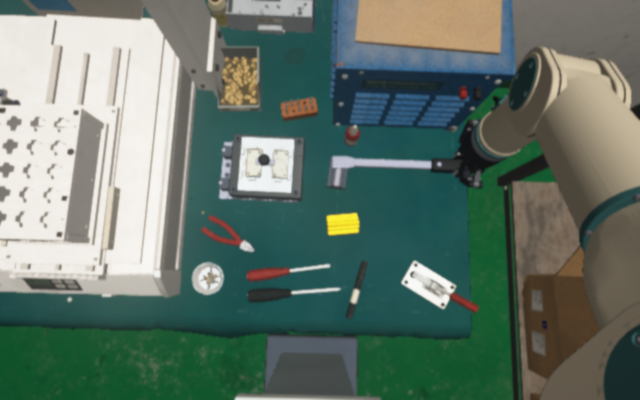

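Picture shows the fixture level at its home place (265,167) against the stops, with fulcrum and bystanders unmoved. Now I lay the bar back where it was.

Request:
arm_command([
  {"dx":0,"dy":0,"dz":0,"yaw":8,"jaw":0},
  {"dx":0,"dy":0,"dz":0,"yaw":16,"jaw":0},
  {"dx":0,"dy":0,"dz":0,"yaw":24,"jaw":0},
  {"dx":0,"dy":0,"dz":0,"yaw":32,"jaw":0},
  {"dx":0,"dy":0.01,"dz":0,"yaw":40,"jaw":0},
  {"dx":0,"dy":0.025,"dz":0,"yaw":48,"jaw":0},
  {"dx":0,"dy":0.04,"dz":0,"yaw":56,"jaw":0},
  {"dx":0,"dy":0.055,"dz":0,"yaw":64,"jaw":0},
  {"dx":0,"dy":0.07,"dz":0,"yaw":72,"jaw":0},
  {"dx":0,"dy":0.078,"dz":-0.01,"yaw":79,"jaw":0},
  {"dx":0,"dy":0.078,"dz":-0.03,"yaw":79,"jaw":0},
  {"dx":0,"dy":0.078,"dz":-0.05,"yaw":79,"jaw":0},
  {"dx":0,"dy":0.078,"dz":-0.07,"yaw":79,"jaw":0},
  {"dx":0,"dy":0.078,"dz":-0.085,"yaw":79,"jaw":0},
  {"dx":0,"dy":0.078,"dz":-0.095,"yaw":79,"jaw":0},
  {"dx":0,"dy":0.078,"dz":-0.101,"yaw":79,"jaw":0},
  {"dx":0,"dy":0.078,"dz":-0.105,"yaw":79,"jaw":0},
  {"dx":0,"dy":0.078,"dz":-0.105,"yaw":79,"jaw":0},
])

```text
clock: 20.1
eef_pos: [645.3, -216.8, 9.6]
tool_rot: [3.142, -0.001, 2.932]
force: [-0.9, 0.0, -2.0]
width: 26.1
gripper_force: 62.8
```

Request:
arm_command([
  {"dx":0,"dy":0,"dz":0,"yaw":0,"jaw":0.31},
  {"dx":0,"dy":0,"dz":0,"yaw":0,"jaw":0.33},
  {"dx":0,"dy":0,"dz":0,"yaw":0,"jaw":0.45},
  {"dx":0,"dy":0,"dz":0,"yaw":0,"jaw":0.8},
  {"dx":0,"dy":0,"dz":0,"yaw":0,"jaw":0.8},
  {"dx":0,"dy":0,"dz":0.005,"yaw":0,"jaw":0.8},
  {"dx":0,"dy":0,"dz":0.02,"yaw":0,"jaw":0.8},
  {"dx":0,"dy":0,"dz":0.06,"yaw":0,"jaw":0.8},
  {"dx":0,"dy":0,"dz":0.1,"yaw":0,"jaw":0.8},
  {"dx":0,"dy":0,"dz":0.14,"yaw":0,"jaw":0.8},
  {"dx":0,"dy":-0.03,"dz":0.16,"yaw":0,"jaw":0.8},
  {"dx":0,"dy":-0.06,"dz":0.16,"yaw":0,"jaw":0.8},
  {"dx":0,"dy":-0.06,"dz":0.16,"yaw":0,"jaw":0.8},
])

```text
clock: 21.4
eef_pos: [644.8, -284.2, 171.6]
tool_rot: [-3.136, 0.003, 2.924]
force: [-1.2, -0.5, -0.0]
width: 68.1
gripper_force: 0.0
```

Run:
```python
from h import *
snap('top','top16'); snap('scene','scene16'); lift('top16'); slope('top16',(382,195,412,290))
W=cloud(load('scene16')); print(W[165:200:5,352:372:6,2].round(0).tolist())
```

```text
top16 front edge y 29.8 rear y 188.9 front top z 60.04 rear top z 60.42
[382 198  26  91 719] [[576.0, -200.7, 13.2], [538.9, -191.9, 12.5], [502.1, -185.0, 11.4], [465.8, -176.5, 10.3], [431.7, -169.7, 8.6], [406.8, -165.9, 6.6]] deg -2.0402829257463915
[[22.0, 20.0, -0.0, -1.0], [20.0, 20.0, -1.0, -1.0], [10.0, 22.0, 19.0, 0.0], [-0.0, 17.0, 21.0, -4.0], [-2.0, 3.0, 17.0, 18.0], [-1.0, -3.0, 9.0, 13.0], [-0.0, -0.0, -3.0, 9.0]]
```

View pics/scene16.png

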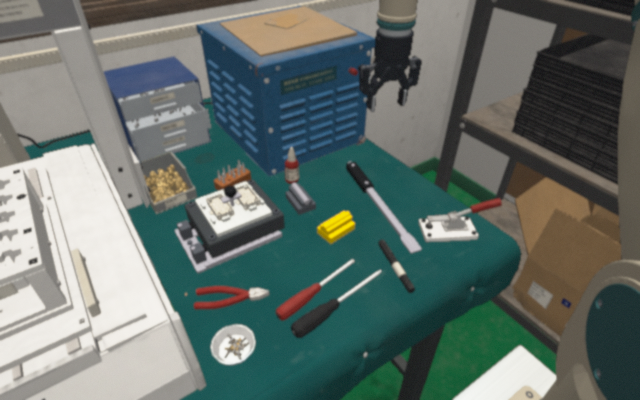

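The bar lies flat at (385,205), the gripper is clear of it, and the fixture is home and level at (237,220). Handing in.

```bash
python3 -c "
from cell import *
print(finish_job())"
```

```text
the job is handed in; nothing more can be done
None
```

The fixture was levered up, pushed home against both stops and let down level on its rails, the pry bar lies flat on the bench clear of everything, and the job was handed in at about 21.5 s of the 64 s; no verdict was returned.

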